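# Measure a brass blank in the bench caliper

### The arm

A 7-joint arm with a two-finger parallel gripper is mounted at the origin on the work surface. World frame = base frame: x ahead of the robot, y to its left, z up, the work surface at z = 0. Lengths are in m, angles in rad, forces in N, time in s.
With the tool pointing down it reaches from about 0.425 to 0.875 m from the base axis. Payload 8.4 kg.
Tool frame: the origin (TCP) lies between the finger pads; the fingertips stand 14 mm ahead of it and the grasp point (between the pads) lies 5 mm behind it (robot.tip_reach is the distance from the TCP to the fingertips, in m); z points along the fingers, y is the line along which they close (so a half turn about z gives the same grasp; the last joint's range is limited). The gripper opens to 85 mm and grips with 20 to 120 N. Pads are 22 mm wide; open, the fingers measure 114 mm over their backs; the gripper's body (76 mm by 85 mm) begins 54 mm behind the grasp point. The pads swing forward as they close: fully open they stand 13 mm farther back than shut.
Start: joints at [1.184, 0.333, 0.04, 1.465, -0.013, 1.343, -0.059], TCP at [0.184, -0.623, 0.245] pointing down, gripper open.
Joint ranges: [-2.58, 2.58], [-0.38, 2.09], [-1.3, 1.39], [0.25, 2.4], [-1.5, 4.64], [0.08, 2.09], [-2.65, 2.65]. Speed limits (rad/s): [2.22, 2.22, 2.79, 2.79, 3.14, 3.14, 3.14].

### API

Orientations are given as [roll, pitch, yaw] about the fixed x, y, z axes, in that order (R = Rz(yaw) Ry(pitch) Rx(roll)).
In Python, from plant import robot gives the robot as it stands. The module is installed in compiled form; this text tells all that it offers.
- The arm moves only by the tool send_rows, never from a script. Its argument "moves" is a list of rows, each an object of numbers: "grip": the opening, from 0 (shut) to 1 (fully open); "dx", "dy", "dz": the shift along the tool's x, y, z in mm; "roll": the turn about the tool's z in degrees. A call has 1 to 20 rows; each row is the pose to reach, as a shift and turn from the pose commanded when the call began, along the tool's axes at that moment; what a row does not reach only later rows make up. A row lasts 1/8 s, in which the tool goes at most 62.5 mm and 10.7 degrees, less where a joint would pass 70% of its speed; a pose out of reach is approached as far as the arm can. A call with a gripper value outside its range is refused whole. The fingers move at their own pace and stop on an object; "newtons" is the grip in N (left out, the last holds). Time passes only in rows, so rows that repeat a pose let the fingers close. It gives the time, the measured TCP pose, the force, the opening and the grip force at its end, in the units of the state.
- robot.get_state(): the state, without advancing time (a new reading comes with each control period).
- robot.camera(name): name is "scene" or "top"; returns a dict with "pixels" (384x512x3 uint8, red, green, blue), "mtx" (3x3 intrinsics, pixels), "world_from_camera" (4x4, takes a point from camera to world coordinates). Camera axes: x right, y up, looking along -z (the intrinsics and any distortion apply to the point x, -y, -z); pixel columns grow to the right and rows downward; lengths in m; the calibration is good to about 2 mm. A picture is of the moment at which its call begins. There is no depth.
- robot.finish_job(): hands the job in; it is judged then, once.
The state is a dict: "clock": time; "joints": joint angles; "joint_velocities": joint speeds; "tau": joint torques, N m; "tcp_pos": TCP position; "tcp_rot": TCP orientation; "ft_force": force on the tool from outside, world axes, zero at the start; "torque": the same for the moment, N m; "grip_width": finger opening in m; "finger_force": force on a finger pad.
Only numpy, scipy, OpenCV 4.12 (cv2) and the standard library are available. Lean on these libraries where they do the work, as an engineer would, in place of code of your own. Each camera call takes 0.05 s, during which the arm holds its last target. There are 200 camera calls.

### The job

Measure the length of the oblong brass blank in the bench caliper: slide the movable jaw open, pick up the blank and lay it (do not drop it) flat and lengthwise on the bed between the two jaws, midway across the bed, and let go. Then push the movable jaw gently shut until it bears firmly on the end of the blank and the blank is held square between both jaws. Leave the blank there in the closed caliper, and leave everything else on the bench where it is.

Things in the scene. Friction and masses are not known exactly. Their poses are not given: they have to be found in the camera images.
- plate: the oblong brass blank, the only one longer than wide: 100 long (its x) x 40 wide (its y) x 8 mm thick, 0.2 to 0.4 kg; origin at the centre of its underside. It lies flat on the bench, at any yaw.
- caliper: bench caliper, fixed to the bench (it differs in place and yaw from run to run): a flat steel bed 90 (its x) x 260 (its y) x 12 mm high, origin at the centre of the bed's underside, on the bench. The jaws stand on the bed and the movable one travels along the caliper's y.
- anvil_face (a point): the caliper's fixed jaw: dark steel block 60 (x) x 30 (y) x 22 mm high on the bed near its -y end. This point: middle of its measuring face, at bed height (12 mm above the bench); the face looks to the caliper's +y, the block lies on the -y side of it.
- jaw_face (a point): the movable jaw: dark steel block 60 (x) x 30 (y) mm, its top 22 mm above the bed. This point: middle of its measuring face, at bed height; the face looks to the caliper's -y (towards the fixed jaw), the block reaches 30 mm to +y of it. On it stands a flat steel push post, 36 (x) x 16 (y) mm, whose top is 78 mm above the bench (44 mm above the block); it can be pushed from either side.
- post_top (a point): centre of the top of the movable jaw's push post, 16 mm to the caliper's +y from the jaw's measuring face; the post's two flat faces are 8 mm either side of it along the caliper's y.
- jaw (a joint): opening of the caliper: the distance between the two measuring faces, in m, 0 (shut) to 0.16 (fully open), growing as the movable jaw slides to the caliper's +y. It slides with about 2 N of drag and stays where it is left. It starts too far shut (20 to 80 mm) for the blank.
- nest (a point): point on the top surface of the bed, on the bed's middle line, 50 mm from the fixed jaw's face: where the centre of the blank's underside comes to lie when the caliper is closed on it. Axes as the caliper's.
- disc: bystander: round brass blank, 64 mm across, 8 mm thick, flat on the bench; origin at the centre of its underside
- square: bystander: square brass blank, 62 x 62 x 8 mm, flat on the bench; origin at the centre of its underside
- sanding_block: bystander: small cork sanding block, 60 x 32 x 24 mm; origin at the centre of its underside
- mandrel: bystander: tapered steel ring mandrel lying along its x, 220 mm long, 26 mm thick at most; origin under its middle
- jar: bystander: lidded glass jar, 68 mm across, 85 mm high; origin at the centre of its underside
Things that resemble listed ones, but are neither listed nor needed, are in the scene too. What is shaped like the plate but pink or purple is not meant.

How it is judged:
By the outcome, as a careful person would: the job done as asked, in the order asked, and still so for the second after the job is handed in, with the robot touching nothing.
It also fails if it takes over 69 s, if anything falls off the work surface, if the arm or the gripper's body presses on something with over 40 N, if the wrist force passes 120 N, or if a joint passes its speed limit or range.

## Working session

There is one attempt and no reset: what is moved stays moved. The work goes in short steps, Python scripts to look and compute and a tool call to move; the robot and the scene stay as the last step left them, time stands still between calls to the robot, and variables do not carry over. Pictures are saved under pics/ and viewed, at most 10 in all, crops included, and the job is handed in when it is done.

Besides the shell and the picture viewer there is one more tool, called as name([rows], argument=value, ...), one row to a line, values as JSON. send_rows: Moves the arm, as the interface text tells. Its arguments: {"type":"object","properties":{"moves":{"type":"array","items":{"type":"object","properties":{"grip":{"type":"number"},"dx":{"type":"number"},"dy":{"type":"number"},"dz":{"type":"number"},"roll":{"type":"number"}}}},"newtons":{"type":"number"}},"required":["moves"]}

```bash
mkdir -p pics; cat > h.py <<'E'
import numpy as np, cv2
from plant import robot
def grab(name,tag):
    c=robot.camera(name); np.savez(f'pics/{tag}.npz',**{k:c[k] for k in('pixels','mtx','world_from_camera')})
    cv2.imwrite(f'pics/{tag}.png',cv2.cvtColor(np.array(c['pixels']),cv2.COLOR_RGB2BGR)); 
    if set(c)-{'pixels','mtx','world_from_camera'}: print({k:c[k] for k in c if k not in('pixels','mtx','world_from_camera')})
def crop(tag,u0,v0,u1,v1,s,out):
    im=cv2.imread(f'pics/{tag}.png')[v0:v1,u0:u1]; cv2.imwrite(f'pics/{out}.png',cv2.resize(im,None,fx=s,fy=s,interpolation=cv2.INTER_CUBIC))
def px2w(tag,u,v,z):
    d=np.load(f'pics/{tag}.npz'); r=np.linalg.inv(d['mtx'])@[u,v,1]; T=d['world_from_camera']
    r=T[:3,:3]@[r[0],-r[1],-r[2]]; o=T[:3,3]; return o+r*(z-o[2])/r[2]
def w2px(tag,p):
    d=np.load(f'pics/{tag}.npz'); T=d['world_from_camera']; q=T[:3,:3].T@(np.array(p)-T[:3,3]); q=d['mtx']@[q[0],-q[1],-q[2]]; return q[:2]/q[2]
E
python3 - <<'E'
from h import *
grab('top','t0');grab('scene','s0')
for t in('t0','s0'):
    d=np.load(f'pics/{t}.npz');print(d['mtx'],d['world_from_camera'].round(3))
print(robot.get_state())
a=cv2.imread('pics/t0.png');b=cv2.imread('pics/s0.png')
cv2.imwrite('pics/t0b.png',cv2.resize(a,(800,600),interpolation=cv2.INTER_CUBIC))
E
```

```text
[[382.05831395   0.         253.77073127]
 [  0.         382.05831395 192.098363  ]
 [  0.           0.           1.        ]] [[ 0.139  0.965 -0.223  0.384]
 [-0.99   0.136 -0.03  -0.095]
 [ 0.001  0.225  0.974  0.855]
 [ 0.     0.     0.     1.   ]]
[[355.66646438   0.         255.30497321]
 [  0.         355.66646438 191.16732816]
 [  0.           0.           1.        ]] [[-0.823 -0.488  0.291  0.836]
 [ 0.568 -0.718  0.403  0.303]
 [ 0.012  0.497  0.868  0.906]
 [ 0.     0.     0.     1.   ]]
{'clock': 0.1, 'joints': array([ 1.18380213,  0.33382451,  0.03986522,  1.46616598, -0.0134074 ,
        1.34327339, -0.05852761]), 'joint_velocities': array([ 9.36267871e-05, -1.08100954e-03,  7.85863634e-04, -2.19311402e-03,
       -6.52692726e-04, -2.38299368e-03, -4.42175410e-04]), 'tau': array([ 5.04350683e-03, -6.60009456e+01,  1.37080885e+00, -4.06473577e+01,
        1.69392553e-02,  8.80625448e-03,  1.12014116e-04]), 'tcp_pos': array([ 0.1843734 , -0.62291105,  0.24452848]), 'tcp_rot': array([-3.14018978e+00,  8.37248604e-05,  2.87757232e-01]), 'ft_force': array([-0.36033972,  0.42954991,  0.21533688]), 'torque': array([-0.04059788, -0.01569803, -0.03184376]), 'finger_force': 0.0, 'grip_width': 0.0853106410736918}
```

View pics/t0b.png

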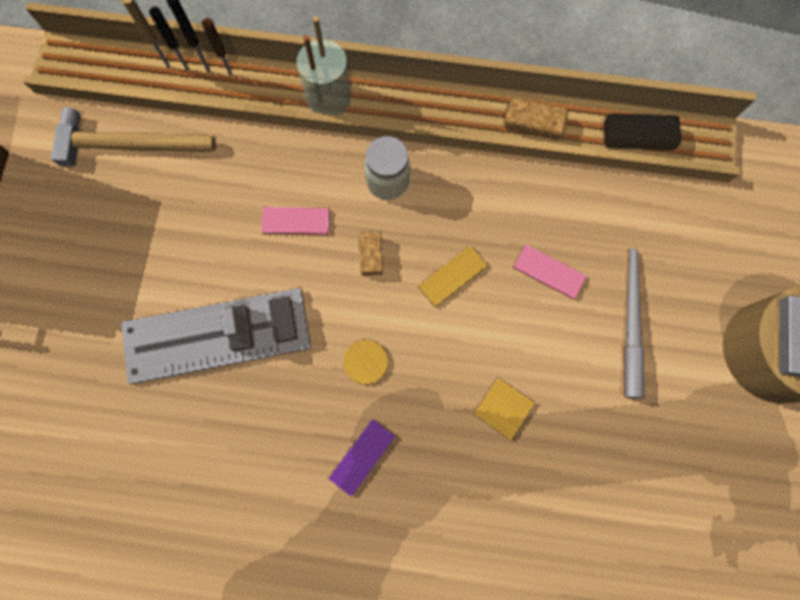

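View pics/s0.png

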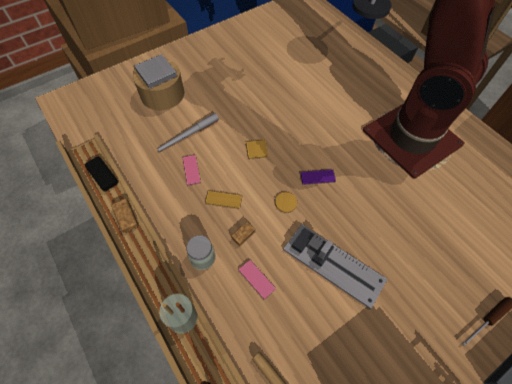

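Top view (800x600 scale): the candidates are the brass oblong (453,276), pink oblongs (550,272) and (296,221), the purple oblong (362,457), the square (505,408) and the disc (366,361). I choose the brass oblong. The caliper's fixed jaw is at (284,319) and the movable jaw with its post is at (238,327), opening to the left.

```bash
python3 - <<'E'
from h import *
crop('t0',70,145,330,245,3,'c1')
crop('s0',190,170,400,320,3.8,'c2')
E
```

```text
(no output)
```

View pics/c1.png

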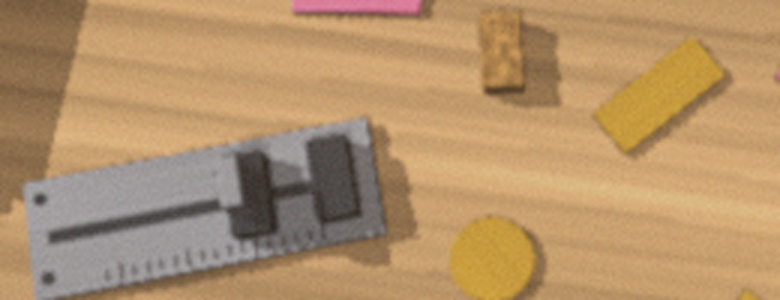

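View pics/c2.png

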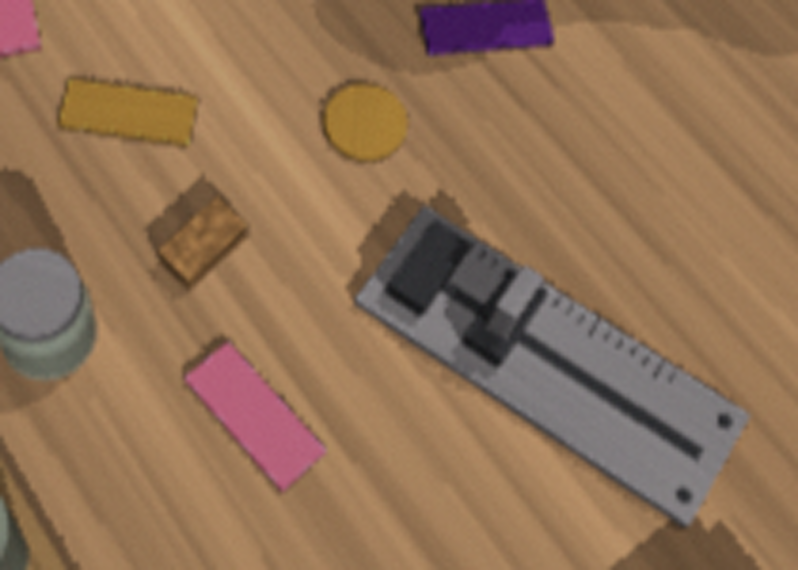

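The crops confirm the brass oblong: c1 corners (596,115), (695,40), (725,76), (630,152). They also show the caliper bed and both jaws, with the post top at c1 (230,180).

```bash
cat >> h.py <<'E'
from scipy.optimize import least_squares
C={'t':(70,145,3),'s':(190,170,3.8)}
def full(c,p): u0,v0,s=C[c]; return np.array([u0+(p[0]+.5)/s-.5,v0+(p[1]+.5)/s-.5])
def L2W(q,l): c,s=np.cos(q[2]),np.sin(q[2]); return np.array([q[0]+c*l[0]-s*l[1],q[1]+s*l[0]+c*l[1],l[2]])
def fit(obs,q0,tags={'t':'t0','s':'s0'}):
    f=lambda q:np.concatenate([w2px(tags[c],L2W(q,l))-full(c,p) for c,l,p in obs])
    r=least_squares(f,q0); return r.x,r.fun.reshape(-1,2)
E
python3 - <<'E'
from h import *
bx,by,bz=.045,.13,.012
# image left = +y ; caliper x: top of image = +x
K=[('t',(bx,by,bz),(25,185)),('t',(bx,-by,bz),(367,118)),('t',(-bx,-by,bz),(384,234)),('t',(-bx,by,bz),(42,300)),
('s',(-bx,-by,bz),(430,207)),('s',(bx,-by,bz),(358,300)),('s',(bx,by,bz),(690,520)),('s',(-bx,by,bz),(748,413))]
q,r=fit(K,[.5,.1,0]);print('cal',q,r.round(1).tolist())
for s in 'ts':
    qs,rr=fit([k for k in K if k[0]==s],[.5,.1,0]);print(s,qs,abs(rr).max())
px,py,pz=.05,.02,.008
tp=[(596,115),(695,40),(725,76),(630,152)]; sp=[(60,128),(68,77),(197,95),(189,143)]
for c,ps in (('t',tp),('s',sp)):
    print(c,[px2w('t0' if c=='t' else 's0',*full(c,p),pz).round(4)[:2].tolist() for p in ps])
# local positions of jaw tops
def loc(c,p,z):
    w=px2w('t0' if c=='t' else 's0',*full(c,p),z); d=w[:2]-q[:2]; cc,ss=np.cos(q[2]),np.sin(q[2]); return np.round([cc*d[0]+ss*d[1],-ss*d[0]+cc*d[1]],4)
for n,z,pts in (('fixed t',.034,[(306,140),(347,134),(359,213),(320,220)]),('post t',.078,[(218,153),(240,150),(243,205),(220,208)])):
    print(n,[loc('t',p,z).tolist() for p in pts])
for n,z,pts in (('fixed s',.034,[(433,220),(473,240),(423,313),(386,290)]),('post s',.078,[(520,265),(545,277),(520,330),(493,315)])):
    print(n,[loc('s',p,z).tolist() for p in pts])
E
```

```text
cal [0.48987112 0.18040164 0.33807025] [[-0.3, 0.1], [0.2, 0.3], [1.1, 0.2], [-2.1, 1.3], [-1.9, -0.8], [-1.1, -0.3], [-0.3, 1.4], [0.5, 0.2]]
t [0.49106905 0.17997066 0.33794886] 1.7685404577708823
s [0.48800313 0.18093758 0.33827819] 1.276553365765153
t [[0.6037, -0.0983], [0.6738, -0.1664], [0.6482, -0.1925], [0.5787, -0.1276]]
s [[0.6752, -0.161], [0.6476, -0.1956], [0.5747, -0.1269], [0.6023, -0.0961]]
fixed t [[0.0319, -0.0855], [0.0305, -0.1158], [-0.0293, -0.115], [-0.0289, -0.0866]]
post t [[0.0228, -0.0318], [0.0219, -0.047], [-0.0169, -0.0437], [-0.0158, -0.028]]
fixed s [[-0.0288, -0.1144], [-0.0325, -0.0837], [0.0335, -0.0832], [0.0345, -0.1125]]
post s [[-0.0154, -0.0452], [-0.0179, -0.0278], [0.0232, -0.0226], [0.0248, -0.0418]]
```

```bash
cat >> h.py <<'E'
def delta(x,y,z,yaw):
    s=robot.get_state(); p=s['tcp_pos']; a=s['tcp_rot'][2]; d=np.array([x,y,z])-p
    dyaw=(yaw-a+np.pi)%(2*np.pi)-np.pi
    print('dx %.1f dy %.1f dz %.1f roll %.1f'%(1e3*(np.cos(a)*d[0]+np.sin(a)*d[1]),1e3*(np.sin(a)*d[0]-np.cos(a)*d[1]),-1e3*d[2],-np.degrees(dyaw)))
CAL=[.490,.1802,.338]
def cal(x,y): return L2W(CAL,(x,y,0))[:2]
E
python3 - <<'E'
from h import *
print(robot.tip_reach)
delta(.58,-.3,.2,1.909)
delta(*cal(0.003,-.068),.15,1.909)
for uv in((785,345),(388,155),(320,60)): print(px2w('t0',uv[0]/1.5625,uv[1]/1.5625,.05))
E
```

```text
0.014
dx 471.0 dy -197.4 dz 44.5 roll -92.9
dx 527.4 dy -615.6 dz 94.5 roll -92.9
[ 0.58018416 -0.601855    0.05      ]
[ 0.78275261 -0.0268347   0.05      ]
[0.9241248  0.09829353 0.05      ]
```

send_rows([
  {"dx": 471, "dy": -197, "dz": 45, "roll": -93, "grip": 0},
  {"dx": 471, "dy": -197, "dz": 45, "roll": -93, "grip": 0},
  {"dx": 471, "dy": -197, "dz": 45, "roll": -93, "grip": 0},
  {"dx": 471, "dy": -197, "dz": 45, "roll": -93, "grip": 0},
  {"dx": 471, "dy": -197, "dz": 45, "roll": -93, "grip": 0},
  {"dx": 471, "dy": -197, "dz": 45, "roll": -93, "grip": 0},
  {"dx": 471, "dy": -197, "dz": 45, "roll": -93, "grip": 0},
  {"dx": 471, "dy": -197, "dz": 45, "roll": -93, "grip": 0},
  {"dx": 527, "dy": -616, "dz": 94, "roll": -93, "grip": 0},
  {"dx": 527, "dy": -616, "dz": 94, "roll": -93, "grip": 0},
  {"dx": 527, "dy": -616, "dz": 94, "roll": -93, "grip": 0},
  {"dx": 527, "dy": -616, "dz": 94, "roll": -93, "grip": 0},
  {"dx": 527, "dy": -616, "dz": 94, "roll": -93, "grip": 0},
  {"dx": 527, "dy": -616, "dz": 94, "roll": -93, "grip": 0},
  {"dx": 527, "dy": -616, "dz": 94, "roll": -93, "grip": 0},
  {"dx": 527, "dy": -616, "dz": 94, "roll": -93, "grip": 0},
  {"dx": 527, "dy": -616, "dz": 94, "roll": -93, "grip": 0},
  {"dx": 527, "dy": -616, "dz": 94, "roll": -93, "grip": 0},
])

```text
clock: 2.35
tcp_pos: [0.5153, 0.1153, 0.1512]
tcp_rot: [-3.141, 0.0, 1.908]
ft_force: [-0.1, -0.0, 0.6]
grip_width: 0.0001
finger_force: 0.0
```

```bash
python3 - <<'E'
from h import *
s=robot.get_state();print(s['joints'].round(2))
delta(*cal(0.003,-.068),.058,1.909)
delta(*cal(0.003,.052),.058,1.909)
E
```

```text
[ 0.3   0.22 -0.67  1.85  0.15  1.12 -0.09]
dx 1.7 dy 0.6 dz 93.2 roll -0.0
dx 121.7 dy 0.6 dz 93.2 roll -0.0
```

send_rows([
  {"dx": -3, "dz": 40},
  {"dx": -3, "dz": 70},
  {"dx": -3, "dz": 85},
  {"dx": -3, "dz": 93},
  {"dx": -3, "dz": 93},
])

```text
$.moves[0]: bad value
```

send_rows([
  {"dx": -3, "dy": 0, "dz": 40, "roll": 0, "grip": 0},
  {"dx": -3, "dy": 0, "dz": 70, "roll": 0, "grip": 0},
  {"dx": -3, "dy": 0, "dz": 85, "roll": 0, "grip": 0},
  {"dx": -3, "dy": 0, "dz": 93, "roll": 0, "grip": 0},
  {"dx": -3, "dy": 0, "dz": 93, "roll": 0, "grip": 0},
])

```text
clock: 2.98
tcp_pos: [0.5162, 0.114, 0.0586]
tcp_rot: [3.141, -0.0, 1.911]
ft_force: [0.5, 0.6, -0.3]
grip_width: 0.0003
finger_force: 0.0
```

send_rows([
  {"dx": 4, "dy": 0, "dz": 0, "roll": 0, "grip": 0},
  {"dx": 8, "dy": 0, "dz": 0, "roll": 0, "grip": 0},
  {"dx": 12, "dy": 0, "dz": 0, "roll": 0, "grip": 0},
  {"dx": 16, "dy": 0, "dz": 0, "roll": 0, "grip": 0},
  {"dx": 20, "dy": 0, "dz": 0, "roll": 0, "grip": 0},
  {"dx": 26, "dy": 0, "dz": 0, "roll": 0, "grip": 0},
  {"dx": 32, "dy": 0, "dz": 0, "roll": 0, "grip": 0},
])

```text
clock: 3.85
tcp_pos: [0.5054, 0.1447, 0.0585]
tcp_rot: [3.141, 0.0, 1.911]
ft_force: [0.4, -2.5, 1.6]
grip_width: -0.0002
finger_force: 1.1
```

Contact, sliding with about 2.5 N of drag. Continue opening.

send_rows([
  {"dx": 7, "dy": 0, "dz": 0, "roll": 0, "grip": 0},
  {"dx": 14, "dy": 0, "dz": 0, "roll": 0, "grip": 0},
  {"dx": 21, "dy": 0, "dz": 0, "roll": 0, "grip": 0},
  {"dx": 28, "dy": 0, "dz": 0, "roll": 0, "grip": 0},
  {"dx": 35, "dy": 0, "dz": 0, "roll": 0, "grip": 0},
  {"dx": 42, "dy": 0, "dz": 0, "roll": 0, "grip": 0},
  {"dx": 49, "dy": 0, "dz": 0, "roll": 0, "grip": 0},
  {"dx": 56, "dy": 0, "dz": 0, "roll": 0, "grip": 0},
  {"dx": 63, "dy": 0, "dz": 0, "roll": 0, "grip": 0},
  {"dx": 70, "dy": 0, "dz": 0, "roll": 0, "grip": 0},
  {"dx": 77, "dy": 0, "dz": 0, "roll": 0, "grip": 0},
  {"dx": 83, "dy": 0, "dz": 0, "roll": 0, "grip": 0},
  {"dx": 88, "dy": 0, "dz": 0, "roll": 0, "grip": 0},
  {"dx": 92, "dy": 0, "dz": 0, "roll": 0, "grip": 0},
  {"dx": 94, "dy": 0, "dz": 0, "roll": 0, "grip": 0},
  {"dx": 94, "dy": 0, "dz": 0, "roll": 0, "grip": 0},
])

```text
clock: 5.85
tcp_pos: [0.4735, 0.2332, 0.0582]
tcp_rot: [-3.141, -0.0, 1.911]
ft_force: [0.0, 0.3, -0.1]
grip_width: -0.0
finger_force: 0.0
```

```bash
python3 - <<'E'
from h import *
p=robot.get_state()['tcp_pos'];d=p[:2]-np.array(CAL[:2]);print(np.cos(.338)*d[0]+np.sin(.338)*d[1],-np.sin(.338)*d[0]+np.cos(.338)*d[1])
E
```

```text
0.002034818591450679 0.055500357388746493
```

```bash
python3 - <<'E'
from h import *
delta(.6256,-.1456,.12,2.39)
E
```

```text
dx -407.9 dy 16.9 dz -61.8 roll -27.4
```

send_rows([
  {"dx": -8, "dy": 0, "dz": 0, "roll": 0, "grip": 0},
  {"dx": -8, "dy": 0, "dz": -60, "roll": 0, "grip": 0},
  {"dx": -8, "dy": 0, "dz": -100, "roll": 0, "grip": 0.75},
  {"dx": -408, "dy": 17, "dz": -100, "roll": -27, "grip": 0.75},
  {"dx": -408, "dy": 17, "dz": -100, "roll": -27, "grip": 0.75},
  {"dx": -408, "dy": 17, "dz": -100, "roll": -27, "grip": 0.75},
  {"dx": -408, "dy": 17, "dz": -100, "roll": -27, "grip": 0.75},
  {"dx": -408, "dy": 17, "dz": -100, "roll": -27, "grip": 0.75},
  {"dx": -408, "dy": 17, "dz": -100, "roll": -27, "grip": 0.75},
  {"dx": -408, "dy": 17, "dz": -100, "roll": -27, "grip": 0.75},
  {"dx": -408, "dy": 17, "dz": -62, "roll": -27, "grip": 0.75},
  {"dx": -408, "dy": 17, "dz": -62, "roll": -27, "grip": 0.75},
])

```text
clock: 7.35
tcp_pos: [0.6237, -0.1465, 0.1173]
tcp_rot: [-3.139, -0.006, 2.381]
ft_force: [-0.4, 0.5, 0.7]
grip_width: 0.064
finger_force: 0.0
```

```bash
python3 - <<'E'
from h import *
grab('top','t1');grab('scene','s1')
a=cv2.imread('pics/t1.png')[145:245,70:170];b=cv2.imread('pics/s1.png')[215:315,270:400]
A=cv2.resize(a,None,fx=4.5,fy=4.5,interpolation=cv2.INTER_CUBIC);B=cv2.resize(b,None,fx=4.5,fy=4.5,interpolation=cv2.INTER_CUBIC)
cv2.imwrite('pics/c3.png',A);cv2.imwrite('pics/c4.png',B)
delta(.6256,-.1456,.12,2.39)
E
```

```text
dx 0.2 dy -0.3 dz 0.8 roll -0.4
```

View pics/c3.png

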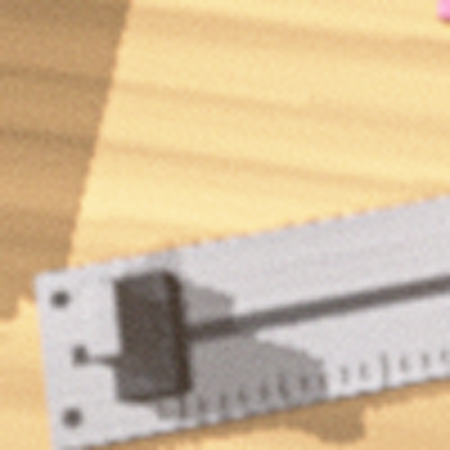

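View pics/c4.png

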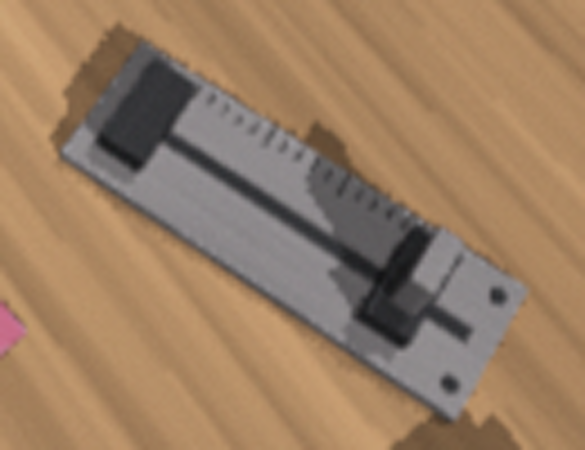

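The jaw now stands open at c4 (400,290) near the far end, and the bed between the jaws is clear. Now I refine the caliper pose while I descend to the plate.

```bash
python3 - <<'E'
import h
from h import *
C['a']=(70,145,4.5);C['b']=(270,215,4.5)
T={'t':'t0','s':'s0','a':'t1','b':'s1'}
bx,by,bz=.045,.13,.012
K=[('a',(bx,by,bz),(37,276)),('t',(bx,-by,bz),(367,118)),('t',(-bx,-by,bz),(384,234)),('a',(-bx,by,bz),(56,449)),
('b',(-bx,-by,bz),(143,42)),('b',(bx,-by,bz),(65,151)),('b',(bx,by,bz),(456,414)),('b',(-bx,by,bz),(527,290))]
q,r=fit(K,[.5,.1,0.3],T);print(q,r.round(1).tolist())
for g in ('at','b'):
    qs,_=fit([k for k in K if k[0] in g],[.5,.1,.3],T);print(g,qs)
def loc(t,c,p,z):
    w=px2w(t,*full(c,p),z); d=w[:2]-q[:2]; cc,ss=np.cos(q[2]),np.sin(q[2]); return np.round([cc*d[0]+ss*d[1],-ss*d[0]+cc*d[1]],4).tolist()
print('slot',loc('s1','b',(172,141),bz),loc('s1','b',(370,270),bz),loc('s1','b',(467,336),bz),'top',loc('t1','a',(195,331),bz),loc('t1','a',(445,281),bz))
print('anvil top', [loc('s1','b',p,.034) for p in ((197,92),(137,160),(157,60),(100,137))])
print('post', [loc('s1','b',p,.078) for p in ((443,228),(465,243),(413,292),(430,305))])
print('jaw -y top edge t', [loc('t1','a',p,.034) for p in ((172,272),(182,390))])
E
```

```text
[0.49028228 0.18089114 0.33405479] [[-0.3, 0.0], [0.1, 0.3], [0.8, 0.2], [-0.8, 1.2], [-0.4, -0.5], [-1.3, 0.1], [-0.2, 1.6], [0.3, -0.1]]
at [0.49125109 0.18105503 0.33240855]
b [0.48879545 0.18072185 0.33606807]
slot [-0.0004, -0.0799] [-0.0015, 0.0523] [-0.0006, 0.114] top [0.0021, 0.0552] [0.0032, -0.0697]
anvil top [[-0.026, -0.0823], [0.0305, -0.0879], [-0.0293, -0.1122], [0.0314, -0.1127]]
post [[-0.0178, 0.0691], [-0.0174, 0.0824], [0.0227, 0.0724], [0.0235, 0.0828]]
jaw -y top edge t [[0.0281, 0.0556], [-0.0302, 0.0572]]
```

send_rows([
  {"dx": 0, "dy": 0, "dz": 40, "roll": 0, "grip": 0.7},
  {"dx": 0, "dy": 0, "dz": 75, "roll": 0, "grip": 0.7},
  {"dx": 0, "dy": 0, "dz": 95, "roll": 0, "grip": 0.7},
  {"dx": 0, "dy": 0, "dz": 102, "roll": 0, "grip": 0.7},
  {"dx": 0, "dy": 0, "dz": 103, "roll": 0, "grip": 0.7},
  {"dx": 0, "dy": 0, "dz": 103, "roll": 0, "grip": 0.7},
])

```text
clock: 8.2
tcp_pos: [0.6269, -0.1461, 0.0186]
tcp_rot: [3.141, 0.002, 2.382]
ft_force: [-0.5, 0.3, -0.6]
grip_width: 0.0599
finger_force: 0.0
```

send_rows([
  {"dx": 0, "dy": 0, "dz": 2, "roll": 0, "grip": 0.58},
  {"dx": 0, "dy": 0, "dz": 4, "roll": 0, "grip": 0.58},
  {"dx": 0, "dy": 0, "dz": 5, "roll": 0, "grip": 0.58},
  {"dx": 0, "dy": 0, "dz": 6, "roll": 0, "grip": 0.58},
  {"dx": 0, "dy": 0, "dz": 6, "roll": 0, "grip": 0.58},
])

```text
clock: 8.82
tcp_pos: [0.6261, -0.146, 0.0113]
tcp_rot: [3.142, -0.0, 2.382]
ft_force: [0.6, -0.2, -0.2]
grip_width: 0.0498
finger_force: 0.0
```

send_rows([
  {"dx": 0, "dy": 0, "dz": -1, "roll": 0, "grip": 0.5},
  {"dx": 0, "dy": 0, "dz": -1, "roll": 0, "grip": 0.4},
  {"dx": 0, "dy": 0, "dz": -1, "roll": 0, "grip": 0.3},
  {"dx": 0, "dy": 0, "dz": -1, "roll": 0, "grip": 0.3},
  {"dx": 0, "dy": 0, "dz": -1, "roll": 0, "grip": 0.3},
], newtons=50)

```text
clock: 9.45
tcp_pos: [0.6265, -0.146, 0.013]
tcp_rot: [3.141, 0.001, 2.382]
ft_force: [-1.4, 0.2, 6.2]
grip_width: 0.0383
finger_force: 52.4
```

send_rows([
  {"dx": 0, "dy": 0, "dz": -5, "roll": 0, "grip": 0.3},
  {"dx": 0, "dy": 0, "dz": -15, "roll": 0, "grip": 0.3},
  {"dx": 0, "dy": 0, "dz": -40, "roll": 0, "grip": 0.3},
  {"dx": 0, "dy": 0, "dz": -80, "roll": 0, "grip": 0.3},
  {"dx": 0, "dy": 0, "dz": -120, "roll": 0, "grip": 0.3},
  {"dx": 0, "dy": 0, "dz": -120, "roll": 0, "grip": 0.3},
])

```text
clock: 10.2
tcp_pos: [0.6281, -0.1461, 0.1364]
tcp_rot: [3.139, 0.005, 2.382]
ft_force: [0.5, -0.3, -2.6]
grip_width: 0.0383
finger_force: 50.8
```

```bash
sed -i 's/^CAL=.*/CAL=[.4905,.181,.335]/' h.py; python3 - <<'E'
from h import *
grab('top','t2');grab('scene','s2')
s=robot.get_state();print(s['tcp_pos'],s['grip_width'],s['ft_force'],s['torque'])
a=cv2.imread('pics/t2.png')[110:230,220:360];b=cv2.imread('pics/s2.png')[110:230,170:310]
cv2.imwrite('pics/c5.png',cv2.resize(np.hstack([a,b]),None,fx=2.85,fy=2.85,interpolation=cv2.INTER_CUBIC))
delta(*cal(0.0,-.020),.132,.335+np.pi/2)
E
```

```text
[ 0.6258599  -0.14608964  0.13234428] 0.038562036663788296 [-0.96018269 -0.56988965 -3.04814399] [0.02223758 0.0138134  0.0144784 ]
dx 305.6 dy 134.8 dz 0.3 roll 27.3
```

View pics/c5.png

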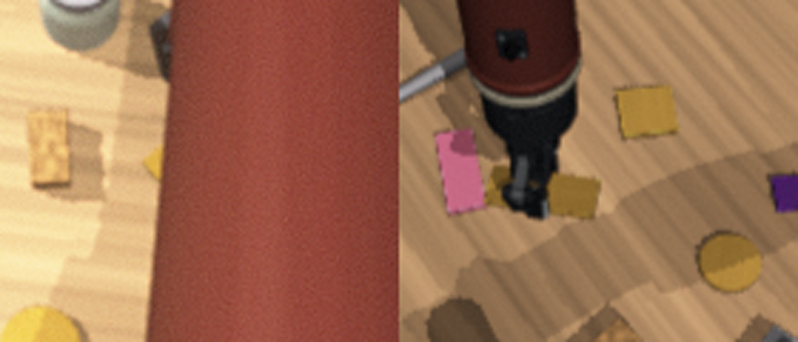

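The blank is held level and about centred in the fingers (right half, around (545,195)). Carrying it to above the bed.

send_rows([
  {"dx": 306, "dy": 135, "dz": 0, "roll": 27, "grip": 0.3},
  {"dx": 306, "dy": 135, "dz": 0, "roll": 27, "grip": 0.3},
  {"dx": 306, "dy": 135, "dz": 0, "roll": 27, "grip": 0.3},
  {"dx": 306, "dy": 135, "dz": 0, "roll": 27, "grip": 0.3},
  {"dx": 306, "dy": 135, "dz": 0, "roll": 27, "grip": 0.3},
  {"dx": 306, "dy": 135, "dz": 0, "roll": 27.3, "grip": 0.3},
  {"dx": 306, "dy": 135, "dz": 0, "roll": 27.3, "grip": 0.3},
  {"dx": 306, "dy": 135, "dz": 0, "roll": 27.3, "grip": 0.3},
])

```text
clock: 11.3
tcp_pos: [0.497, 0.1613, 0.1314]
tcp_rot: [-3.14, 0.0, 1.905]
ft_force: [-0.4, 0.1, -2.3]
grip_width: 0.0383
finger_force: 50.8
```

```bash
python3 - <<'E'
from h import *
grab('scene','s3');grab('top','t3')
delta(*cal(0.0,-.020),.027,.335+np.pi/2)
a=cv2.imread('pics/s3.png')[200:320,260:400];b=cv2.imread('pics/t3.png')[130:250,60:200]
cv2.imwrite('pics/c6.png',cv2.resize(np.hstack([a,b]),None,fx=2.85,fy=2.85,interpolation=cv2.INTER_CUBIC))
E
```

```text
dx 1.1 dy 0.1 dz 104.7 roll -0.1
```

View pics/c6.png

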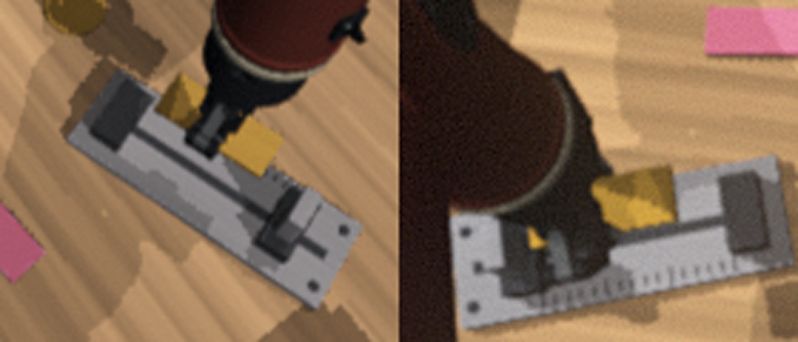

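```bash
python3 - <<'E'
from h import *
for t,o,off in(('s3',(260,200),0),('t3',(60,130),140)):
  for z in(.119,.127):
    print(t,z,[((w2px(t,[*cal(x,-.0205+y),z])-o+[off,0])*2.85).round(0).tolist() for x,y in((.02,-.05),(-.02,-.05),(-.02,.05),(.02,.05))])
E
```

```text
s3 0.119 [[151.0, 109.0], [175.0, 74.0], [280.0, 141.0], [257.0, 178.0]]
s3 0.127 [[152.0, 106.0], [177.0, 70.0], [283.0, 137.0], [259.0, 175.0]]
t3 0.119 [[672.0, 167.0], [680.0, 222.0], [535.0, 250.0], [529.0, 194.0]]
t3 0.127 [[670.0, 164.0], [678.0, 220.0], [531.0, 248.0], [524.0, 192.0]]
```

The blank is level and lengthwise, matching the predicted corners to within about 2 px, with clear space to both jaws. Lowering.

send_rows([
  {"dx": 0, "dy": 0, "dz": 30, "roll": 0, "grip": 0.3},
  {"dx": 0, "dy": 0, "dz": 60, "roll": 0, "grip": 0.3},
  {"dx": 0, "dy": 0, "dz": 80, "roll": 0, "grip": 0.3},
  {"dx": 0, "dy": 0, "dz": 93, "roll": 0, "grip": 0.3},
  {"dx": 0, "dy": 0, "dz": 100, "roll": 0, "grip": 0.3},
  {"dx": 0, "dy": 0, "dz": 103, "roll": 0, "grip": 0.3},
  {"dx": 0, "dy": 0, "dz": 103, "roll": 0, "grip": 0.3},
  {"dx": 0, "dy": 0, "dz": 103, "roll": 0, "grip": 0.3},
])

```text
clock: 12.4
tcp_pos: [0.4975, 0.1627, 0.0299]
tcp_rot: [3.141, 0.0, 1.906]
ft_force: [0.1, 0.0, -2.2]
grip_width: 0.0381
finger_force: 50.8
```

send_rows([
  {"dx": 0, "dy": 0, "dz": 1, "roll": 0, "grip": 0.3},
  {"dx": 0, "dy": 0, "dz": 2, "roll": 0, "grip": 0.3},
  {"dx": 0, "dy": 0, "dz": 3, "roll": 0, "grip": 0.3},
  {"dx": 0, "dy": 0, "dz": 3, "roll": 0, "grip": 0.3},
  {"dx": 0, "dy": 0, "dz": 3, "roll": 0, "grip": 0.3},
])

```text
clock: 13.02
tcp_pos: [0.4971, 0.1626, 0.0263]
tcp_rot: [3.142, -0.0, 1.906]
ft_force: [-0.1, 0.1, -2.5]
grip_width: 0.0387
finger_force: 50.8
```

send_rows([
  {"dx": 0, "dy": 0, "dz": 0.7, "roll": 0, "grip": 0.3},
  {"dx": 0, "dy": 0, "dz": 1.4, "roll": 0, "grip": 0.3},
  {"dx": 0, "dy": 0, "dz": 1.4, "roll": 0, "grip": 0.3},
  {"dx": 0, "dy": 0, "dz": 1.4, "roll": 0, "grip": 0.3},
])

```text
clock: 13.52
tcp_pos: [0.4971, 0.1626, 0.025]
tcp_rot: [3.142, 0.0, 1.906]
ft_force: [-1.8, -0.6, 0.5]
grip_width: 0.0384
finger_force: 51.5
```

send_rows([
  {"dx": 0, "dy": 0, "dz": 0.4, "roll": 0, "grip": 0.3},
  {"dx": 0, "dy": 0, "dz": 0.4, "roll": 0, "grip": 0.3},
  {"dx": 0, "dy": 0, "dz": 0.4, "roll": 0, "grip": 0.5},
  {"dx": 0, "dy": 0, "dz": 0.4, "roll": 0, "grip": 0.55},
  {"dx": 0, "dy": 0, "dz": 0.4, "roll": 0, "grip": 0.6},
  {"dx": 0, "dy": 0, "dz": 0.4, "roll": 0, "grip": 0.62},
], newtons=20)

```text
clock: 14.28
tcp_pos: [0.4971, 0.1626, 0.0245]
tcp_rot: [-3.142, -0.0, 1.906]
ft_force: [-0.5, 0.0, -0.7]
grip_width: 0.0525
finger_force: 0.0
```

send_rows([
  {"dx": 0, "dy": 0, "dz": -5, "roll": 0, "grip": 0.65},
  {"dx": 0, "dy": 0, "dz": -20, "roll": 0, "grip": 0.65},
  {"dx": 0, "dy": 0, "dz": -60, "roll": 0, "grip": 0.65},
  {"dx": 0, "dy": 0, "dz": -110, "roll": 0, "grip": 0},
  {"dx": 0, "dy": 0, "dz": -110, "roll": 0, "grip": 0},
  {"dx": 0, "dy": 0, "dz": -110, "roll": 0, "grip": 0},
])

```text
clock: 15.02
tcp_pos: [0.4971, 0.1624, 0.1349]
tcp_rot: [3.141, 0.0, 1.906]
ft_force: [-0.4, -0.2, -0.8]
grip_width: 0.0014
finger_force: 0.0
```

```bash
python3 - <<'E'
from h import *
delta(*cal(0.003,.115),.135,.335+np.pi/2)
delta(*cal(0.003,.115),.058,.335+np.pi/2)
E
```

```text
dx 134.7 dy 2.8 dz -0.1 roll -0.0
dx 134.7 dy 2.8 dz 76.9 roll -0.0
```

send_rows([
  {"dx": 60, "dy": 0, "dz": 0, "roll": 0, "grip": 0},
  {"dx": 120, "dy": 0, "dz": 0, "roll": 0, "grip": 0},
  {"dx": 135, "dy": 0, "dz": 0, "roll": 0, "grip": 0},
  {"dx": 135, "dy": 0, "dz": 0, "roll": 0, "grip": 0},
  {"dx": 135, "dy": 0, "dz": 40, "roll": 0, "grip": 0},
  {"dx": 135, "dy": 0, "dz": 65, "roll": 0, "grip": 0},
  {"dx": 135, "dy": 0, "dz": 75, "roll": 0, "grip": 0},
  {"dx": 135, "dy": 0, "dz": 77, "roll": 0, "grip": 0},
  {"dx": 135, "dy": 0, "dz": 77, "roll": 0, "grip": 0},
])

```text
clock: 16.15
tcp_pos: [0.4534, 0.29, 0.0583]
tcp_rot: [3.141, -0.0, 1.905]
ft_force: [-0.1, 0.6, 0.7]
grip_width: 0.0003
finger_force: 0.0
```

```bash
python3 - <<'E'
from h import *
grab('scene','s4')
crop('s4',260,200,400,320,5,'c7')
delta(*cal(0.0,.115),.058,.335+np.pi/2)
E
```

```text
dx -0.3 dy -0.9 dz 0.4 roll -0.0
```

View pics/c7.png

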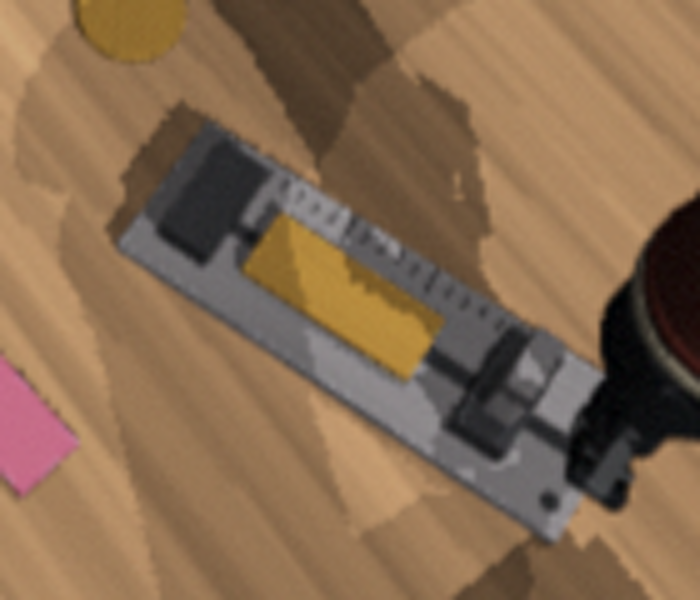

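The blank (c7 corners (280,215) to (410,380)) lies flat, parallel to and centred on the bed, with gaps to both jaws. Pushing the jaw shut.

send_rows([
  {"dx": -8, "dy": -1, "dz": 0, "roll": 0, "grip": 0},
  {"dx": -14, "dy": -1, "dz": 0, "roll": 0, "grip": 0},
  {"dx": -18, "dy": -1, "dz": 0, "roll": 0, "grip": 0},
  {"dx": -22, "dy": -1, "dz": 0, "roll": 0, "grip": 0},
  {"dx": -26, "dy": -1, "dz": 0, "roll": 0, "grip": 0},
  {"dx": -30, "dy": -1, "dz": 0, "roll": 0, "grip": 0},
  {"dx": -34, "dy": -1, "dz": 0, "roll": 0, "grip": 0},
  {"dx": -38, "dy": -1, "dz": 0, "roll": 0, "grip": 0},
  {"dx": -41, "dy": -1, "dz": 0, "roll": 0, "grip": 0},
  {"dx": -44, "dy": -1, "dz": 0, "roll": 0, "grip": 0},
  {"dx": -47, "dy": -1, "dz": 0, "roll": 0, "grip": 0},
  {"dx": -50, "dy": -1, "dz": 0, "roll": 0, "grip": 0},
  {"dx": -52, "dy": -1, "dz": 0, "roll": 0, "grip": 0},
  {"dx": -54, "dy": -1, "dz": 0, "roll": 0, "grip": 0},
])

```text
clock: 17.95
tcp_pos: [0.4696, 0.2389, 0.0576]
tcp_rot: [3.141, -0.0, 1.906]
ft_force: [-0.1, 3.1, -0.0]
grip_width: -0.0003
finger_force: 1.8
```

send_rows([
  {"dx": -1.5, "dy": 0, "dz": 0, "roll": 0, "grip": 0},
  {"dx": -3, "dy": 0, "dz": 0, "roll": 0, "grip": 0},
  {"dx": -4.5, "dy": 0, "dz": 0, "roll": 0, "grip": 0},
  {"dx": -6, "dy": 0, "dz": 0, "roll": 0, "grip": 0},
  {"dx": -7, "dy": 0, "dz": 0, "roll": 0, "grip": 0},
  {"dx": -8, "dy": 0, "dz": 0, "roll": 0, "grip": 0},
  {"dx": -8, "dy": 0, "dz": 0, "roll": 0, "grip": 0},
])

```text
clock: 18.82
tcp_pos: [0.4723, 0.2311, 0.0576]
tcp_rot: [3.141, 0.0, 1.906]
ft_force: [1.1, 3.9, 1.0]
grip_width: -0.0001
finger_force: 1.4
```

send_rows([
  {"dx": -1, "dy": 0, "dz": 0, "roll": 0, "grip": 0},
  {"dx": -2, "dy": 0, "dz": 0, "roll": 0, "grip": 0},
  {"dx": -3, "dy": 0, "dz": 0, "roll": 0, "grip": 0},
  {"dx": -4, "dy": 0, "dz": 0, "roll": 0, "grip": 0},
  {"dx": -4, "dy": 0, "dz": 0, "roll": 0, "grip": 0},
])

```text
clock: 19.45
tcp_pos: [0.4735, 0.2275, 0.0576]
tcp_rot: [3.141, -0.0, 1.906]
ft_force: [0.6, 5.3, 1.3]
grip_width: -0.0
finger_force: 2.1
```

send_rows([
  {"dx": -0.7, "dy": 0, "dz": 0, "roll": 0, "grip": 0},
  {"dx": -1.4, "dy": 0, "dz": 0, "roll": 0, "grip": 0},
  {"dx": -2, "dy": 0, "dz": 0, "roll": 0, "grip": 0},
  {"dx": -2, "dy": 0, "dz": 0, "roll": 0, "grip": 0},
])

```text
clock: 19.95
tcp_pos: [0.4735, 0.2274, 0.0576]
tcp_rot: [3.141, -0.002, 1.907]
ft_force: [0.3, 10.6, 0.2]
grip_width: -0.0
finger_force: 5.1
```

send_rows([
  {"dx": -1, "dy": 0, "dz": 0, "roll": 0, "grip": 0},
  {"dx": -2, "dy": 0, "dz": 0, "roll": 0, "grip": 0},
  {"dx": -3, "dy": 0, "dz": 0, "roll": 0, "grip": 0},
  {"dx": -3, "dy": 0, "dz": 0, "roll": 0, "grip": 0},
  {"dx": -3, "dy": 0, "dz": 0, "roll": 0, "grip": 0},
])

```text
clock: 20.58
tcp_pos: [0.4735, 0.2273, 0.0577]
tcp_rot: [3.14, -0.006, 1.909]
ft_force: [-3.7, 19.1, -3.2]
grip_width: 0.0
finger_force: 9.6
```

Bearing firmly at 19 N with no further travel. Back off, lift and check.

send_rows([
  {"dx": 3, "dy": 0, "dz": 0, "roll": 0, "grip": 0},
  {"dx": 6, "dy": 0, "dz": 0, "roll": 0, "grip": 0},
  {"dx": 16, "dy": 0, "dz": 0, "roll": 0, "grip": 0},
  {"dx": 25, "dy": 0, "dz": 0, "roll": 0, "grip": 0},
  {"dx": 25, "dy": 0, "dz": -50, "roll": 0, "grip": 0},
  {"dx": 25, "dy": 0, "dz": -100, "roll": 0, "grip": 0},
  {"dx": 60, "dy": 0, "dz": -120, "roll": 0, "grip": 0},
  {"dx": 60, "dy": 0, "dz": -120, "roll": 0, "grip": 0},
  {"dx": 60, "dy": 0, "dz": -120, "roll": 0, "grip": 0},
])

```text
clock: 21.7
tcp_pos: [0.4552, 0.2789, 0.177]
tcp_rot: [-3.141, 0.001, 1.906]
ft_force: [-0.8, 0.5, -0.4]
grip_width: 0.0002
finger_force: 0.0
```

```bash
python3 - <<'E'
from h import *
grab('scene','s5')
crop('s5',180,120,400,320,2.9,'c8')
E
```

```text
(no output)
```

View pics/c8.png

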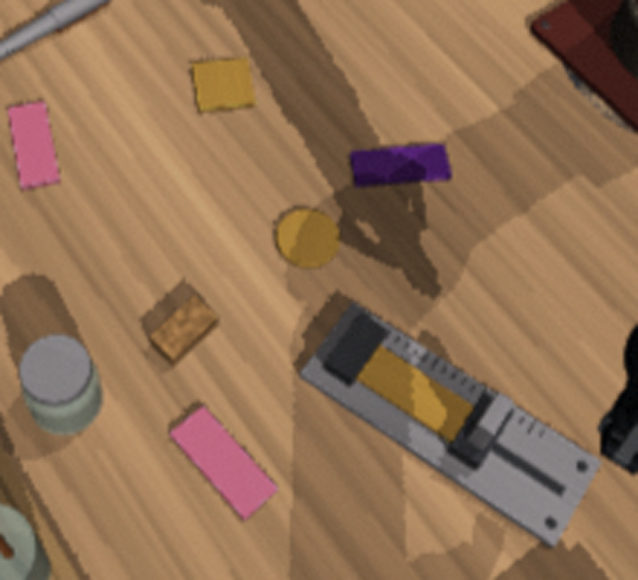

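The blank is held square between both jaws (c8 (365,365) to (465,420)), nothing else has moved, and the gripper is clear.

```bash
python3 -c "
from plant import robot
print(robot.finish_job())"
```

```text
the job is handed in; nothing more can be done
None
```

The oblong brass blank lies flat and centred on the caliper bed, held square between both jaws. The movable jaw was pushed to about 19 N with no further travel, nothing else visible in the last picture had moved, and the job was handed in at about 22 s on the clock.

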